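# Set out the magnet test station

### The job

Set out the magnet test station: put the brass pole shoe centrally on the bright steel face of the lower pole and stand the dark specimen centrally on top of the shoe; on the same red board, centre the green coil on the white ring to the left of the pole and the yellow reference block on the white ring to its right (left and right as seen from the robot's base, looking out over the bench). On the grey gauge plate, lay the violet probe midway between the two blue blocks, inside the white outline, its long side pointing from one block to the other. Lower each thing into place rather than dropping it, finish with all of them upright and released, and leave the mug, the jar and the screwdriver where they are.

Things in the scene. Friction and masses are not known exactly. Their poses are not given: they have to be found in the camera images.
- shoe: brass pole shoe, a loose solid disc 52 mm in diameter and 20 mm high, straight-sided for the lowest 15 mm, then bevelled to a flat top 44 mm across; about 0.3 kg; origin at the centre of its underside, z up
- specimen: dark grey steel specimen, a loose upright cylinder 28 mm in diameter and 30 mm high; about 0.13 kg; origin at the centre of its underside, z up along its axis
- coil: coil, a loose upright spool 30 mm high: two green flanges 52 mm in diameter and 5 mm thick, with a copper winding 48 mm in diameter between them and a black dot on top; about 0.11 kg; origin at the centre of its underside, z up
- reference: yellow square reference block 42 x 42 mm and 24 mm high with a round bright steel inlay in its top, loose; about 0.12 kg; origin at the centre of its underside, x and y square to its sides, z up. Which way its sides face in the end does not matter
- probe: violet probe block, loose, 70 mm long (its x), 30 mm wide (its y) and 24 mm high, with a black band round it near its +x end; about 0.09 kg; origin at the centre of its underside, z up. It may point either way along its line
- pole: fixed red board 270 (y) x 100 (x) x 8 mm; in its middle a black finned block 68 x 68 mm carries a round bright steel face, 56 mm across, 30 mm above the bench: the lower pole. Two white rings, 74 mm outside, 64 inside, lie on the board 100 mm from the pole axis at +y (left) and -y (right). Origin on the pole axis at bench height, z up; y is left seen from the robot, turned up to 15 degrees
- gauge: fixed grey plate 180 (y) x 80 (x) x 8 mm with two blue blocks, each 60 (x) x 24 (y) mm and rising 22 mm above the plate, centred 75 mm from the middle at +y and -y (126 mm clear between). Midway on the plate a white rectangular outline 84 (y) x 44 (x) mm. Origin at the plate centre at bench height, z up; turned up to 23 degrees
- mug: bystander: blue ceramic mug with a handle, 76 mm across and 85 mm high, at one side; origin at the centre of its underside
- jar: bystander: closed amber jar with white cap, 56 mm across and 80 mm high, at the other side; origin at the centre of its underside
- screwdriver: bystander: screwdriver lying on the bench beyond the plates, about 200 mm long; x along it, from handle to tip
Mind the look-alikes: they are no part of the job. Leave any pink look-alike of the shoe alone.

How it is judged:
At the end, for the whole second after the job is handed in: Shoe on the steel face within 10 mm of the pole axis; specimen on the shoe within 9 mm; coil on the left ring, reference on the right, probe midway on the gauge plate, each within 12 mm along each plate axis, probe within 0.2 rad of the line of the blocks; all upright (0.08 rad), released, at rest (horizontal distance between shoe and pole below 0.01 m and z of shoe in the frame of pole between 0.027 and 0.033 m and horizontal distance between specimen and shoe below 0.009 m and z of specimen in the frame of shoe between 0.017 and 0.023 m and x of coil in the frame of pole between -0.012 and 0.012 m and y of coil in the frame of pole between 0.088 and 0.112 m and z of coil in the frame of pole between 0.005 and 0.011 m and x of reference in the frame of pole between -0.012 and 0.012 m and y of reference in the frame of pole between -0.112 and -0.088 m and z of reference in the frame of pole between 0.005 and 0.011 m and x of probe in the frame of gauge between -0.012 and 0.012 m and y of probe in the frame of gauge between -0.012 and 0.012 m and z of probe in the frame of gauge between 0.005 and 0.011 m and angle between the x axis of probe and the y axis of gauge, either way round below 0.2 rad and angle between each of shoe, specimen, coil, reference, probe's own z axis and vertical below 0.08 rad and linear speed of each of shoe, specimen, coil, reference, probe below 0.02 m/s and angular speed of each of shoe, specimen, coil, reference, probe below 0.2 rad/s); the robot touches nothing.
It fails at once if the mug, the jar or the screwdriver is shifted more than 30 mm (distance of any of mug, jar, screwdriver from where it was at the start of the episode above 0.03 m).
It fails at once if a thing is let go in mid-air (underside 40 mm or more above where it belongs, not touched by the fingers) ((height (world z) of shoe above 0.07 m and contact force between the fingers and shoe below 0.01 N) or (height (world z) of specimen above 0.09 m and contact force between the fingers and specimen below 0.01 N) or (height (world z) of coil above 0.05 m and contact force between the fingers and coil below 0.01 N) or (height (world z) of reference above 0.05 m and contact force between the fingers and reference below 0.01 N) or (height (world z) of probe above 0.05 m and contact force between the fingers and probe below 0.01 N)).
It also fails if it takes over 115 s, if anything falls off the work surface, if the arm or the gripper's body presses on something with over 40 N, if the wrist force passes 120 N, or if a joint passes its speed limit or range.

### The arm

A 6-joint arm with a two-finger parallel gripper is mounted at the origin on the work surface. World frame = base frame: x ahead of the robot, y to its left, z up, the work surface at z = 0. Lengths are in m, angles in rad, forces in N, time in s.
With the tool pointing down it reaches from about 0.275 to 0.875 m from the base axis. Payload 12.5 kg.
Tool frame: the origin (TCP) lies on the centre line of the jaws, within the pads' length; the fingertips stand r.finger_overhang ahead of it and the grasp point (between the pads) lies 3 mm ahead of it (r.finger_overhang is the distance from the TCP to the fingertips, in m); z points along the fingers, y is the line along which they close (so a half turn about z gives the same grasp; the last joint's range is limited). The gripper opens to 85 mm and grips with 20 to 120 N. Pads are 22 mm wide; open, the fingers measure 114 mm over their backs; the gripper's body (76 mm by 85 mm) begins 54 mm behind the grasp point. The pads swing forward as they close: fully open they stand 13 mm farther back than shut.
Start: joints at [-1.408, 0.351, 1.652, -0, 1.139, -0.085], TCP at [0.135, -0.533, 0.253] pointing down, gripper open.
Joint ranges: [-2.75, 2.75], [-0.79, 2.1], [0.01, 2.65], [-1.57, 4.71], [0.07, 3.14], [-2.87, 2.87]. Speed limits (rad/s): [2.22, 2.22, 2.79, 3.14, 3.14, 3.14].

### API

Orientations are given as a unit quaternion [x, y, z, w].
In Python, from cell import r, optics gives the robot as it stands. The module is installed in compiled form; this text tells all that it offers. Calls block until the motion is done:
- r.move_to(position, orientation): joint-space move of the TCP to a pose.
- r.move_linear(position, rot=None, vel=0.15): straight line of the TCP; rot=None keeps the orientation; vel is the mean speed in m/s.
- r.set_joints(angles): joint-space move.
- r.set_gripper(opening, squeeze=None): opening from 0.0 (shut) to 1.0 (fully open); squeeze is the grip in N (None keeps the last); returns when the fingers have stopped.
- r.sleep(seconds).
- r.inverse_kinematics(position, orientation): joint angles nearest the present ones, or None.
- optics.get_image(name): name is "side" or "top" or "wrist"; returns a dict with "pixels" (384x512x3 uint8, red, green, blue), "depth" (384x512 float32, m along the optical axis (not along the pixel's ray), 0 where there is no reading), "fx", "fy", "cx", "cy" (pixels), "camera_from_world" (4x4, takes a point from world to camera coordinates); the wrist camera has in their place "mount" (4x4, takes a point from camera to tool coordinates, whose origin is the TCP and whose axes are the flange's). Camera axes: x right, y down, z forward; pixel columns grow to the right and rows downward; lengths in m; the calibration is good to about 2 mm. A picture is of the moment at which its call begins: read the wrist's pose just before it.
A pose or a line that the arm cannot do raises r.PlanningError and nothing moves.
- r.hand_in(): hands the job in; it is judged then, once.
Readings, each from a call of its own:
- r.current_t(): time.
- r.current_q(): joint angles.
- r.current_qvel(): joint speeds.
- r.current_effort(): joint torques, N m.
- r.current_tool_pos(): TCP position.
- r.current_ee_rot(): TCP orientation.
- r.current_contact_force(): force on the tool from outside, world axes, zero at the start.
- r.current_torque(): the same for the moment, N m.
- r.current_opening(): opening from 0.0 (shut) to 1.0 (fully open).
- r.current_finger_force(): force on a finger pad.
Only numpy, scipy, OpenCV 4.12 (cv2) and the standard library are available. Lean on these libraries where they do the work, as an engineer would, in place of code of your own. Each camera call takes 0.05 s, during which the arm holds its last target. There are 200 camera calls.

## Working session

There is one attempt and no reset: what is moved stays moved. The work goes in short steps, each a Python script; the robot and the scene stay as the last script left them, time stands still between calls to the robot, and variables do not carry over. Pictures are saved under pics/ and viewed, at most 14 in all, crops included, and the job is handed in when it is done.

```bash
mkdir -p pics
python3 - <<'E'
from cell import r, optics
import cv2,numpy as np
for n in("top","side"):
    im=optics.get_image(n); np.savez(f"{n}.npz",**im)
    cv2.imwrite(f"pics/{n}0.png",cv2.resize(im["pixels"][:,:,::-1],None,fx=1.5,fy=1.5))
    print(n,im["fx"],im["cx"],im["cy"],np.round(im["camera_from_world"],3).tolist(),(im["depth"]>0).mean())
print(r.finger_overhang,r.current_ee_rot(),r.current_t())
E
```

```text
top 445.926644301884 254.71284345671907 186.35017717453033 [[-0.025, -1.0, -0.009, 0.021], [-0.991, 0.026, -0.131, 0.571], [0.131, 0.005, -0.991, 1.235], [0.0, 0.0, 0.0, 1.0]] 0.9958343505859375
side 481.9259452371375 249.65203101647407 192.2660819037848 [[-0.992, -0.13, 0.01, 0.534], [-0.082, 0.561, -0.823, 0.1], [0.101, -0.817, -0.567, 1.644], [0.0, 0.0, 0.0, 1.0]] 0.9359588623046875
0.022 [ 9.92335053e-01  1.23575339e-01 -2.41472426e-05 -5.27127346e-04] 0.1
```

View pics/top0.png

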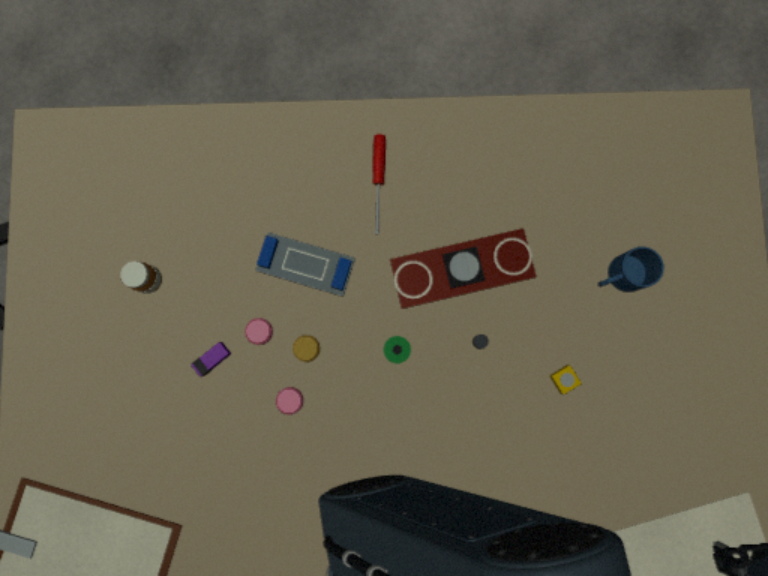

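View pics/side0.png

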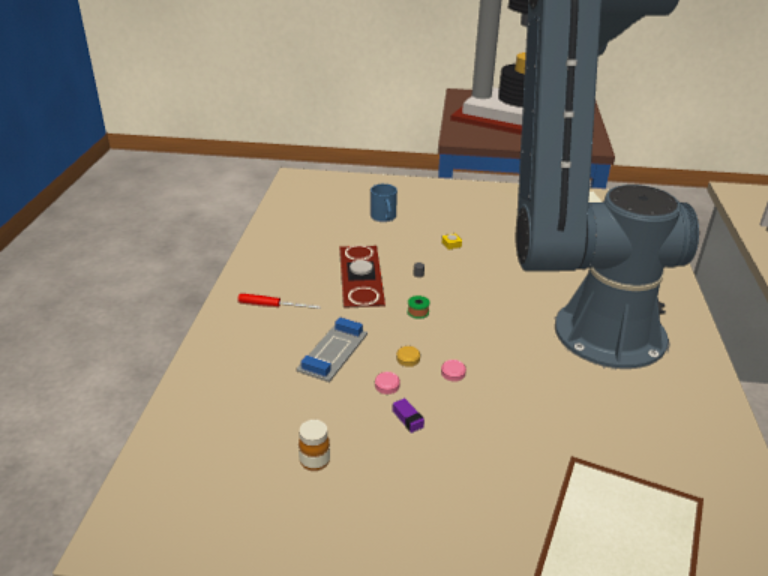

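Seen in the 768-px top view:
- **Shoe candidates:** brass disc (306,348), pink discs (258,331) and (289,400). I choose the brass one.
- **Coil:** green (397,350), no rival.
- **Specimen:** dark (480,341).
- **Reference:** yellow (566,379).
- **Probe:** violet (211,359).
- **Board:** pole (464,266), left ring (413,279), right ring (513,256).
- **Gauge:** (305,264).

Next is a close wrist look at each cluster.

```bash
cat > h.py <<'E'
from cell import r, optics
import cv2,numpy as np
from scipy.spatial.transform import Rotation as R
def pose():
    T=np.eye(4);T[:3,:3]=R.from_quat(r.current_ee_rot()).as_matrix();T[:3,3]=r.current_tool_pos();return T
def down(yaw): # tool z down, closing axis y at angle yaw+90 (mod pi) in the world
    return (R.from_euler('z',yaw)*R.from_euler('x',np.pi)).as_quat()
def shot(name="wrist",save=None):
    if name=="wrist": T=pose(); im=optics.get_image(name); im["W"]=T@np.array(im["mount"])
    else: im=optics.get_image(name); im["W"]=np.linalg.inv(im["camera_from_world"])
    if save: cv2.imwrite(f"pics/{save}.png",im["pixels"][:,:,::-1])
    return im
def cast(im,uv,z):
    uv=np.atleast_2d(uv).astype(float); W=im["W"]
    d=np.c_[(uv[:,0]-im["cx"])/im["fx"],(uv[:,1]-im["cy"])/im["fy"],np.ones(len(uv))]@W[:3,:3].T
    o=W[:3,3]; return (o+d*((z-o[2])/d[:,2])[:,None])[:,:2]
def project(im,p):
    c=np.linalg.inv(im["W"])@np.r_[p,1]; return np.array([im["fx"]*c[0]/c[2]+im["cx"],im["fy"]*c[1]/c[2]+im["cy"]])
E
python3 - <<'E'
from h import *
im=shot("top")
for n,u,v,z in [("shoe",306,348,.02),("coil",397,350,.03),("spec",480,341,.03),("ref",566,379,.024),("probe",211,359,.024),("pole",464,266,.03),("L",413,279,.008),("Rr",513,256,.008),("g",305,264,.008),("jar",141,277,.04),("mug",635,269,.04)]:
    print(n,cast(im,[u/1.5,v/1.5],z).round(3))
r.move_to([.42,.1,.36],down(0)); print(r.current_q())
w=shot(save="w1"); print(w["fx"],np.round(w["mount"],3).tolist(),r.current_t())
for uv in [(0,0),(511,0),(511,383),(0,383)]: print(cast(w,uv,0).round(3))
E
```

```text
shoe [[0.446 0.154]]
coil [[ 0.437 -0.019]]
spec [[ 0.45  -0.176]]
ref [[ 0.375 -0.335]]
probe [[0.429 0.335]]
pole [[ 0.594 -0.152]]
L [[ 0.575 -0.054]]
Rr [[ 0.615 -0.251]]
g [[0.61  0.156]]
jar [[0.588 0.465]]
mug [[ 0.579 -0.474]]
[ 1.24867753e-01  2.78381692e-02  1.78158514e+00 -1.17307823e-04
  1.33237136e+00  1.69630677e+00]
281.1759612338914 [[0.001, -0.964, -0.264, 0.067], [1.0, 0.001, 0.001, 0.001], [-0.001, -0.264, 0.964, -0.119], [0.0, 0.0, 0.0, 1.0]] 2.6917
[[0.652 0.473]]
[[ 0.653 -0.288]]
[[-0.074 -0.465]]
[[-0.073  0.645]]
```

View pics/w1.png

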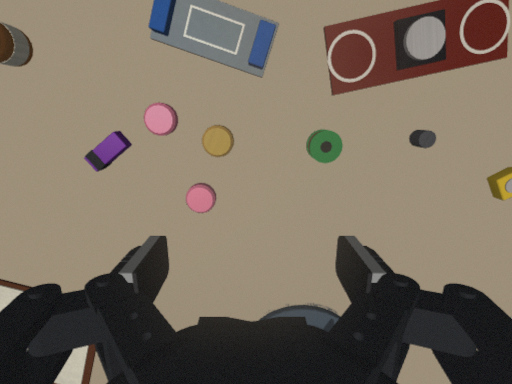

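```bash
cat >> h.py <<'E'
HSV={"shoe":((12,90,60),(24,255,255)),"coil":((55,90,40),(88,255,255)),"ref":((24,110,90),(34,255,255)),
 "probe":((125,90,40),(150,255,255)),"spec":((0,0,0),(179,110,85)),"blue":((100,140,40),(118,255,255)),"red":((0,130,40),(8,255,255))}
def blobs(im,col,z,near,rad=.07,minarea=60,top=True):
    """contours of a colour, as world xy on height z, near a place; by default only pixels whose depth lies at z"""
    m=cv2.inRange(cv2.cvtColor(im["pixels"],cv2.COLOR_RGB2HSV),*map(np.array,HSV[col]))
    v,u=np.mgrid[:384,:512]; d=im["depth"]
    P=np.stack([(u-im["cx"])/im["fx"]*d,(v-im["cy"])/im["fy"]*d,d],-1)@im["W"][:3,:3].T+im["W"][:3,3]
    m&=np.where(np.hypot(P[...,0]-near[0],P[...,1]-near[1])<rad,255,0).astype(np.uint8)
    if top: m&=np.where(abs(P[...,2]-z)<.007,255,0).astype(np.uint8)
    m=cv2.morphologyEx(m,cv2.MORPH_CLOSE,np.ones((5,5),np.uint8))
    cs=[c for c in cv2.findContours(m,cv2.RETR_EXTERNAL,cv2.CHAIN_APPROX_NONE)[0] if cv2.contourArea(c)>minarea]
    cs=sorted(cs,key=cv2.contourArea,reverse=True)
    return [cast(im,c[:,0],z) for c in cs]
def rect(w): # centre, long side, short side (mm), angle of the long side
    c,(a,b),t=cv2.minAreaRect((w*1000).astype(np.float32)); t=np.radians(t)
    if b>a:a,b,t=b,a,t+np.pi/2
    return np.array(c)/1000,a,b,(t+np.pi/2)%np.pi-np.pi/2
def find(im,col,z,near,**k):
    b=blobs(im,col,z,near,**k)
    if not b: print(col,"not found"); return None
    x=rect(b[0]); print(col,x[0].round(4),round(x[1],1),round(x[2],1),round(x[3],3),len(b)); return x
E
python3 - <<'E'
from h import *
r.move_to([.39,.17,.27],down(0)); a=shot(save="wa")
find(a,"shoe",.02,(.446,.154));find(a,"coil",.03,(.437,-.019));find(a,"probe",.024,(.429,.335))
for b in blobs(a,"blue",.03,(.61,.156),rad=.14): print("blue",rect(b))
r.move_to([.42,-.2,.27],down(0)); b=shot(save="wb")
find(b,"coil",.03,(.437,-.019));find(b,"spec",.03,(.45,-.176),rad=.04);find(b,"ref",.024,(.375,-.335))
find(b,"red",.008,(.594,-.152),rad=.18)
print(r.current_t(), project(b,[.594,-.152,.03]))
cv2.imwrite("pics/ab.png",np.hstack([cv2.resize(a["pixels"],(400,300)),cv2.resize(b["pixels"],(400,300))])[:,:,::-1])
E
```

```text
shoe [0.4466 0.1559] 49.8 48.8 0.029 1
coil [ 0.4397 -0.0177] 51.6 49.9 1.434 1
probe [0.4363 0.3276] 50.7 30.0 -0.906 1
blue (array([0.57354395, 0.08949583]), 22.80919647216797, 17.86540985107422, np.float64(-1.5690464733939704))
coil [ 0.4395 -0.0205] 50.8 50.6 1.459 1
spec [ 0.4514 -0.1791] 25.2 25.1 -0.329 1
ref [ 0.3777 -0.3345] 39.2 38.1 -1.103 1
red [ 0.5948 -0.1525] 266.6 100.5 -1.365 3
4.7167 [209.20490925  17.53938438]
```

View pics/ab.png

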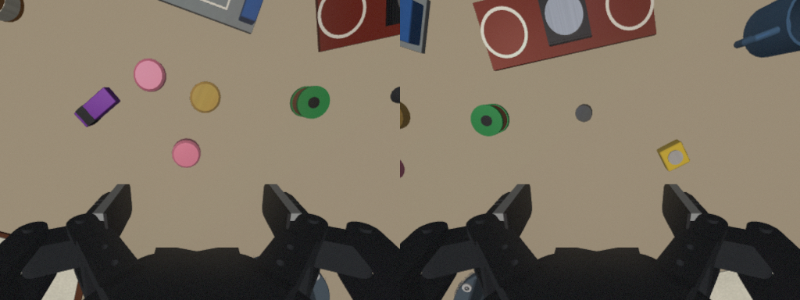

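The shoe, coil, specimen, reference and probe all show clearly. Brass is at (205,96) in the left crop, with the pinks at (149,74) and (186,153), so the choice holds. The plates are cut off at the top edge, so each gets its own look.

Run:
```python
from h import *
r.move_to([.54,-.15,.24],down(0)); b=shot()
find(b,"red",.008,(.594,-.152),rad=.18)
x=blobs(b,"red",.008,(.594,-.152),rad=.18)
r.set_gripper(.7); print(r.finger_overhang,r.current_tool_pos()); 
r.move_to([.55,.16,.24],down(0)); a=shot()
c=[rect(q) for q in blobs(a,"blue",.03,(.61,.156),rad=.14)]
for q in c: print(q)
c=sorted([q[0] for q in c[:2]],key=lambda p:p[1]); d=c[1]-c[0]; print("gauge",(c[0]+c[1])/2,np.linalg.norm(d),np.arctan2(d[1],d[0])-np.pi/2, r.current_t())
cv2.imwrite("pics/plates.png",np.hstack([cv2.resize(b["pixels"],(400,300)),cv2.resize(a["pixels"],(400,300))])[:,:,::-1])
```

```text
red [ 0.5951 -0.1523] 266.4 97.6 -1.366 1
0.022 [ 0.53982095 -0.15030129  0.24030822]
(array([0.63421216, 0.22681613]), 57.20964813232422, 21.385860443115234, np.float64(-0.31446925730986486))Traceback (most recent call last):
  File "<stdin>", line 9, in <module>
IndexError: list index out of range
```

Run:
```python
from h import *
a=shot(save="g"); 
for q in blobs(a,"blue",.03,(.61,.156),rad=.14,top=False): print(rect(q))
h=cv2.cvtColor(a["pixels"],cv2.COLOR_RGB2HSV)
u=project(a,[.587,.082,.03]).astype(int); print(u,h[u[1],u[0]],a["depth"][u[1],u[0]]); u=project(a,[.634,.2268,.03]).astype(int); print(u,h[u[1],u[0]],a["depth"][u[1],u[0]])
```

```text
(array([0.6342149 , 0.22684624]), 57.459083557128906, 21.2681884765625, np.float64(-0.31330638801988187))
[317 142] [109 128 139] 0.3269852
[189  99] [109 155 155] 0.3143294
```

View pics/g.png

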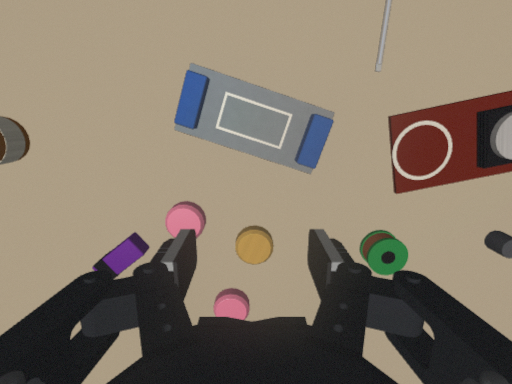

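Blue blocks are at (192,100) and (314,141). The right one is just less saturated, so I'll loosen the mask. Starting with the coil.

```bash
sed -i 's/(100,140,40)/(100,112,40)/' h.py
cat >> h.py <<'E'
POLE=np.array([.5951,-.1523]); TH=.205
def on_pole(x,y): c,s=np.cos(TH),np.sin(TH); return POLE+[c*x-s*y,s*x+c*y]
HOV=.17
def F(): return np.round(r.current_contact_force(),1)
def pick(xy,yaw,z=.026,wide=.9,hold=40):
    r.set_gripper(wide); r.move_to([*xy,HOV],down(yaw)); r.move_linear([*xy,z+.03],vel=.25); r.move_linear([*xy,z],vel=.06)
    f0=F(); r.set_gripper(0.,squeeze=hold); f1=F(); p=r.current_tool_pos()
    r.move_linear([*xy,HOV],vel=.2); print("grip",r.current_opening(),r.current_finger_force(),f0,f1,F(),np.round(p,4),r.current_t())
def place(xy,yaw,z,op,hov=HOV):
    r.move_to([*xy,hov],down(yaw)); r.move_linear([*xy,z+.02],vel=.2); r.move_linear([*xy,z],vel=.04)
    f=F(); r.sleep(.2); r.set_gripper(op); r.sleep(.1); print("placed",f,F(),np.round(r.current_tool_pos(),4))
    r.move_linear([*xy,z+.04],vel=.12); r.move_linear([*xy,hov],vel=.3); print(r.current_t())
E
python3 - <<'E'
from h import *
a=shot()
c=[rect(q) for q in blobs(a,"blue",.03,(.61,.156),rad=.14)]
for q in c: print(q)
c=sorted([q[0] for q in c[:2]],key=lambda p:p[1])
if len(c)==2: d=c[1]-c[0]; print("gauge",(c[0]+c[1])/2,np.linalg.norm(d),np.arctan2(d[1],d[0])-np.pi/2)
pick((.4396,-.019),TH+np.pi/2)
E
```

```text
(array([0.63403204, 0.22638431]), 58.12824630737305, 22.457202911376953, np.float64(-0.3201914583860628))
(array([0.58824146, 0.08544399]), 57.14814376831055, 22.84161949157715, np.float64(-0.32025923583580607))
gauge [0.61113675 0.15591415] 0.14819227525715484 -0.3141355452224024
grip 0.5845742061955794 41.58803164958954 [ 0.2  0.1 -0.7] [-2.6  0.6  7.9] [-0.4  0.5 -0.4] [ 0.4398 -0.019   0.0266] 11.7333
```

Run:
```python
from h import *
place(on_pole(0,.1),TH+np.pi/2,.035,.85)
pick((.3777,-.3345),.468+np.pi/2)
place(on_pole(0,-.1),TH+np.pi/2,.035,.75)
pick((.4303,.3352),-.906+np.pi)
im=shot(save="probe")
```

```text
placed [-1.4  0.1 -0.5] [-0.2 -0.3  1. ] [ 0.5748 -0.0544  0.035 ]
15.325
grip 0.47526954780833175 40.597718954086304 [ 0.1  0.2 -0.4] [-1.3  1.   5.6] [-1.3 -0.8 -1.4] [ 0.3778 -0.3346  0.0264] 19.3833
placed [-0.  -0.7 -1.8] [ 0.3  0.1 -0. ] [ 0.6155 -0.2502  0.0351]
23.35
grip 0.3413308490898109 39.58567500114441 [ 0.5 -0.2  0.2] [-0.6 -0.4  6.3] [-0.8 -0.5 -0.6] [0.4306 0.3354 0.0264] 28.45
```

View pics/probe.png

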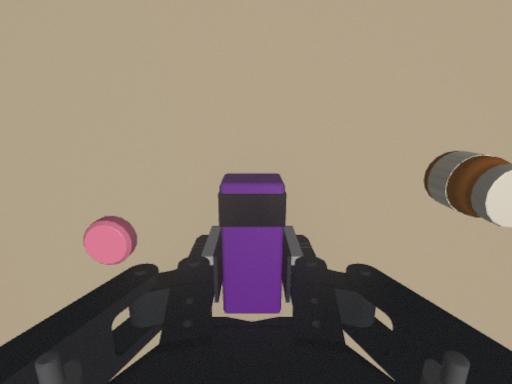

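Probe is held square between the pads, with its band end up at (252,205). Placing it, then looking from above.

Run:
```python
from h import *
G=np.array([.6111,.1559]); g=-.314
place(G,g+np.pi/2,.035,.6)
r.move_to([.54,.14,.22],down(0)); a=shot(save="gp")
x=find(a,"probe",.032,(.611,.156),rad=.06); d=x[0]-G; print("violet part in gauge frame",np.cos(g)*d[0]+np.sin(g)*d[1],-np.sin(g)*d[0]+np.cos(g)*d[1])
find(a,"shoe",.02,(.446,.154))
pick((.4466,.1559),0.,z=.025)
```

```text
placed [-0.2  0.4 -1.1] [-0.6  0.6 -0.1] [0.6111 0.1559 0.0351]
32.4667
probe [0.6091 0.1479] 48.3 28.8 1.258 2
violet part in gauge frame 0.0005843506161141005 -0.00822461729297357
shoe [0.4497 0.1547] 49.7 48.9 -1.569 1
grip 0.5810722704732386 41.93124352488667 [ 0.2  0.5 -0.2] [-2.3  0.3  9. ] [ 0.  -0.4 -3.7] [0.4468 0.1561 0.0257] 37.05
```

View pics/gp.png

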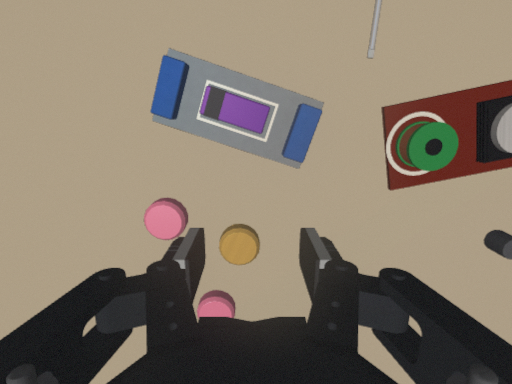

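Probe lies inside the outline (bounds about (203,87)–(272,135)), centred to about 2 mm. Coil sits in the left ring. Now placing the shoe on the pole, then measuring it and fetching the specimen.

Run:
```python
from h import *
place(POLE,TH+np.pi/2,.056,.8)
r.move_to([.53,-.15,.24],down(0)); a=shot(save="sp")
def rel(x):
    d=x[0]-POLE; print("  in pole frame",np.round([np.cos(TH)*d[0]+np.sin(TH)*d[1],-np.sin(TH)*d[0]+np.cos(TH)*d[1]],4))
rel(find(a,"shoe",.05,POLE,rad=.05)); rel(find(a,"coil",.038,on_pole(0,.1),rad=.06)); rel(find(a,"ref",.032,on_pole(0,-.1),rad=.06))
find(a,"spec",.03,(.4514,-.1791),rad=.035); print(r.current_t())
```

```text
placed [-2.   0.3  0.1] [-0.1  0.4 -0.4] [ 0.5952 -0.1523  0.0561]
41.8333
shoe [ 0.5959 -0.154 ] 48.8 48.0 -1.569 1
  in pole frame [ 0.0004 -0.0018]
coil [ 0.5752 -0.0551] 50.9 49.5 -1.569 1
  in pole frame [0.0003 0.0992]
ref [ 0.6273 -0.2359] 17.9 8.6 -1.398 1
  in pole frame [ 0.0145 -0.0884]
spec not found
43.4167
```

View pics/sp.png

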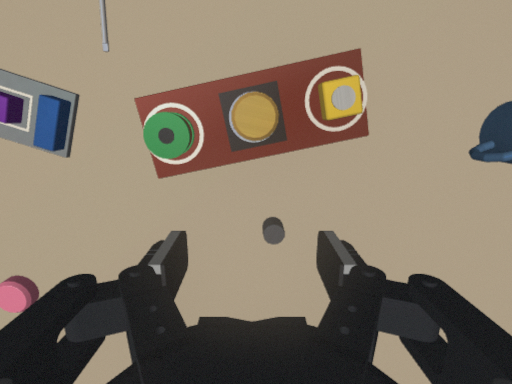

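Shoe sits centrally on the pole (253,117), coil in the left ring (167,135), reference in the right ring (342,97); specimen still at (273,230). Now the specimen.

Run:
```python
from h import *
pick((.4514,-.179),TH+np.pi/2,wide=.8)
place((.5955,-.1532),TH+np.pi/2,.077,.6,hov=.2)
r.move_to([.53,-.15,.26],down(0)); a=shot(save="fin")
x=find(a,"spec",.08,POLE,rad=.03); find(a,"shoe",.05,POLE,rad=.05)
HSV["ref"]=((20,60,50),(36,255,255)); x=find(a,"ref",.032,on_pole(0,-.1),rad=.06)
if x: d=x[0]-POLE; print(np.round([np.cos(TH)*d[0]+np.sin(TH)*d[1],-np.sin(TH)*d[0]+np.cos(TH)*d[1]],4))
print(r.current_t())
```

```text
grip 0.3076963860037866 39.45409119129181 [ 0.3 -0.3 -0.7] [-0.9  1.2  5.4] [-0.  -0.2 -2.3] [ 0.4515 -0.1791  0.0264] 47.8583
placed [-0.6  0.2 -1.9] [-0.  -0.1 -0. ] [ 0.5955 -0.1532  0.0771]
51.3917
spec [ 0.5897 -0.1576] 21.7 9.6 -0.995 1
shoe [ 0.5959 -0.1537] 48.7 48.5 0.792 1
ref [ 0.6154 -0.2492] 42.5 41.1 -1.365 1
[ 0.0001 -0.099 ]
52.975
```

View pics/fin.png

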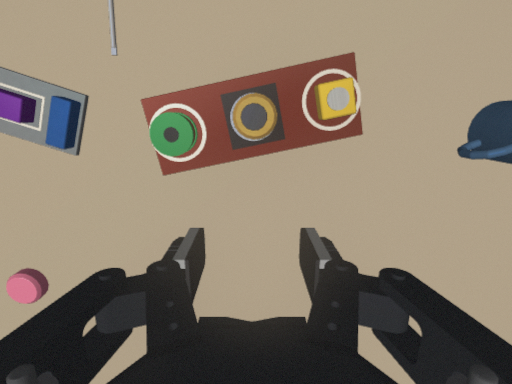

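Specimen stands on the shoe at (254,117), with the rest in place. I'll check its position by ray at z = 0.08, then hand in.

Run:
```python
from h import *
a=shot(); p=cast(a,(254,117),.08)[0]; e=np.linalg.norm(p-[.5957,-.1535]); print(p,e)
if e<.006: print(r.hand_in())
```

```text
[ 0.5950549  -0.15298774] 0.0008237474126021063
the job is handed in; nothing more can be done
None
```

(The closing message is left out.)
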